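# Ratchet the clamping lever of a sample press tight

### The arm

A 6-joint arm with a two-finger parallel gripper is mounted at the origin on the work surface. World frame = base frame: x ahead of the robot, y to its left, z up, the work surface at z = 0. Lengths are in mm, angles in rad, forces in N, time in s.
With the tool pointing down it reaches from about 350 to 975 mm from the base axis. Payload 7.1 kg.
Tool frame: the origin (TCP) lies between the finger pads; the fingertips stand 19 mm ahead of it and the grasp point (between the pads) is the TCP (ctrl.tcp_to_tips is the distance from the TCP to the fingertips, in mm); z points along the fingers, y is the line along which they close (so a half turn about z gives the same grasp; the last joint's range is limited). The gripper opens to 88 mm and grips with 3 to 60 N. Pads are 20 mm wide; open, the fingers measure 115 mm over their backs; the gripper's body (75 mm by 178 mm) begins 61 mm behind the grasp point.
Start: joints at [1.263, 0.423, 1.63, -0, 1.089, -0.019], TCP at [177.97, 599.109, 205.075] pointing down, gripper open.
Joint ranges: [-3, 3], [-0.9, 2.11], [0.09, 2.58], [-1.31, 4.45], [0.11, 2.69], [-2.54, 2.54]. Speed limits (rad/s): [2.39, 2.39, 3.01, 3.14, 3.14, 3.14].

### API

Orientations are given as a rotation vector (axis times angle).
In Python, from workcell import status, optics, ctrl gives the robot as it stands. The module is installed in compiled form; this text tells all that it offers.
- The arm moves only by the shell command python3 -m inch 'ROWS'. ROWS is JSON, a list that holds one entry, the list of rows, each a list of 7 numbers: the shift along the tool's x, y, z in mm, then the turn, a rotation vector about the tool's x, y, z in rad, then the opening in per cent of the stroke, from 0 (shut) to 100 (fully open). A call has 1 to 20 rows; each row is the pose to reach, as a shift and turn from the pose commanded when the call began, along the tool's axes at that moment; what a row does not reach only later rows make up. A row lasts 1/10 s, in which the tool goes at most 50 mm and 8.59 degrees, less where a joint would pass 70% of its speed; a pose out of reach is approached as far as the arm can. A call with a gripper value outside its range is refused whole. The fingers move at their own pace and stop on an object; the grip force is fixed at half the most. Time passes only in rows, so rows that repeat a pose let the fingers close. It gives the time, the measured TCP pose, the force, the opening and the grip force at its end, in the units of the state.
- status.get_obs(): the state, without advancing time (a new reading comes with each control period).
- optics.get_image(name): name is "scene" or "side" or "wrist"; returns a dict with "frame" (384x512x3 uint8, red, green, blue), "fx", "fy", "cx", "cy" (pixels), "rvec" (rotation vector, rad) and "tvec" (3), from world to camera coordinates, as OpenCV has them; the wrist camera has in their place "hand_eye" (4x4, takes a point from camera to tool coordinates, whose origin is the TCP and whose axes are the flange's). Camera axes: x right, y down, z forward; pixel columns grow to the right and rows downward; lengths in mm; the calibration is good to about 2 mm. A picture is of the moment at which its call begins: read the wrist's pose just before it. There is no depth.
- ctrl.close_job(): hands the job in; it is judged then, once.
The state is a dict: "t": time; "qpos": joint angles; "qvel": joint speeds; "joint_torque": joint torques, N m; "ee_pos": TCP position; "orientation": TCP orientation; "ft_force": force on the tool from outside, world axes, zero at the start; "moment": the same for the moment, N m; "width": finger opening in mm; "grasp_force": force on a finger pad.
Only numpy, scipy, OpenCV 4.12 (cv2) and the standard library are available. Lean on these libraries where they do the work, as an engineer would, in place of code of your own. Each camera call takes 0.05 s, during which the arm holds its last target. There are 200 camera calls.

### The job

Clamp the sample cell under the small press with its ratchet lever: swing the lever clockwise (seen from above) to the end of its swing, lift it off its serrations and, held up, swing it back to the other end, let it drop into the serrations again and turn it clockwise until the foot bears on the cell and turning the knob takes about 8.5 N. Do not overtighten the cell, leave the lever fully down, and let go without disturbing the bottle, jar and mouse nearby.

Things in the scene. Friction and masses are not known exactly. Their poses are not given: they have to be found in the camera images.
- press: white C-shaped press frame on a grey 170 x 140 x 20 mm base plate, 130 mm high without the lever; origin on the desk under the lever's turning axis, x to its column (the back), -x out of its open front, z up. On the frame's top, 45 mm from the axis, stand two upright 8 mm stop pins (tops 166 mm above the desk)
- pivot (a point): point on the lever's vertical turning axis, 174.5 mm above the desk, level with the knob's centre when the lever is down. Below it lie the lever's round disc (37 mm radius), a cap of 18 mm radius (top 12.5 mm below this point) and the 16 mm wide flat arm (upper face 22.5 mm below this point)
- knob (a point): centre, half-way up, of the grey plastic upright round knob at the end of the lever's arm: 20 mm diameter, 45 mm tall, 85 mm from the turning axis; its lower end stands on the arm. It has nothing around it within 40 mm but the arm. The spring and weight that hold the lever down amount to about 6 to 8 N at the knob, the lift is straight up without tilting
- lever (a joint): swing of the lever about the vertical axis, rad: 0 = arm points straight out of the press's front (its -x); grows clockwise seen from above (the tightening sense); solid stops at -0.8 and +0.8. Lifted, it turns almost freely (0.3 N at the knob)
- collar (a joint): height of the lever above its seat, m: 0 = down, 18 round-topped teeth (20 degrees apart) meshed, driving the screw both ways with 3.5 degrees of play; above 0.005 clear; top 0.010. Let down on crests it rests at about 0.0047 until turned to the next gap, where it snaps down unless held up; it may start on crests. Under load the teeth bind: ease the lever back 2 to 4 degrees before lifting
- foot_face (a point): centre of the lower face of the dark steel spring-backed foot (28 mm diameter) on the turning axis. It goes down 3.18 mm per radian of clockwise turn; the screw stays where it is left. Driving the meshed lever takes about 6 N (tangential at the knob) while the foot runs free, then 4.8 N more per radian once it touches the cell. Well clamped is 8.5 N in slow motion; 7.5 to 11 N will do
- cell_top (a point): centre of the top face of the round steel sample cell (48 mm diameter), fixed in the base plate under the foot. The gap to the foot is 2.6 to 3.8 mm at the start, so the first swing is never enough
- foot: the foot that presses on the cell; origin at the centre of its lower face
- cell: the sample cell; origin at the centre of its underside, 30 mm below its top face
- solvent_c (a point): centre of a small amber bottle, 48 mm diameter, 110 mm tall, standing near the press: leave it alone
- jar_c (a point): centre of a small white jar, 44 mm diameter, 50 mm tall, standing near the press: leave it alone
- mouse_c (a point): centre of a grey computer mouse, 100 x 58 x 31 mm: leave it alone
There are look-alikes about, which are no part of the job. What is shaped like the press but brown is not meant.

How it is judged:
By the outcome, as a careful person would: the job done as asked, in the order asked, and still so for the second after the job is handed in, with the robot touching nothing.
It also fails if it takes over 72 s, if anything falls off the work surface, if the arm or the gripper's body presses on something with over 40 N, if the wrist force passes 120 N, or if a joint passes its speed limit or range.

## Working session

There is one attempt and no reset: what is moved stays moved. The work goes in short steps, Python scripts to look and compute and a shell command to move; the robot and the scene stay as the last step left them, time stands still between calls to the robot, and variables do not carry over. Pictures are saved under pics/ and viewed, at most 10 in all, crops included, and the job is handed in when it is done.

```bash
mkdir -p pics; cat > h.py <<'E'
import numpy as np, cv2, pickle
from scipy.spatial.transform import Rotation as R
from workcell import status, optics, ctrl
def snap(n,tag):
    o=status.get_obs(); d=optics.get_image(n); d=dict(d); d['obs']=o
    pickle.dump(d,open(f'pics/{tag}.pkl','wb')); cv2.imwrite(f'pics/{tag}.png',d['frame'][:,:,::-1]); return d
def load(tag): return pickle.load(open(f'pics/{tag}.pkl','rb'))
def cam(d):
    K=np.array([[d['fx'],0,d['cx']],[0,d['fy'],d['cy']],[0,0,1.]])
    if 'hand_eye' in d:
        T=np.eye(4);T[:3,:3]=R.from_rotvec(d['obs']['orientation']).as_matrix();T[:3,3]=d['obs']['ee_pos']
        M=np.linalg.inv(T@np.array(d['hand_eye'])); return K,M[:3,:3],M[:3,3]
    return K,R.from_rotvec(np.ravel(d['rvec'])).as_matrix(),np.ravel(d['tvec'])
def proj(d,P):
    K,Rm,t=cam(d); p=(np.atleast_2d(P)@Rm.T+t)@K.T; return p[:,:2]/p[:,2:]
def atz(d,uv,z):
    K,Rm,t=cam(d); c=-Rm.T@t; r=Rm.T@np.linalg.solve(K,[uv[0],uv[1],1]); return c+r*(z-c[2])/r[2]
def tri(obs):
    A=np.zeros((3,3));b=np.zeros(3)
    for d,uv in obs:
        K,Rm,t=cam(d); c=-Rm.T@t; r=Rm.T@np.linalg.solve(K,[uv[0],uv[1],1]); r/=np.linalg.norm(r); P=np.eye(3)-np.outer(r,r); A+=P;b+=P@c
    return np.linalg.solve(A,b)
E
python3 - <<'E'
from h import *
a=snap('scene','scene0')['frame'];b=snap('side','side0')['frame']
o=status.get_obs();print(o)
w=snap('wrist','wrist0')
# montage scene over side limited 800x600
m=np.hstack([cv2.resize(a,(400,300)),cv2.resize(b,(400,300))])
for t in['scene0','side0','wrist0']:
    d=load(t);K,Rm,tt=cam(d);print(t,-Rm.T@tt,Rm[2],d['fx'])
E
```

```text
{'t': 0.1, 'qpos': array([ 1.26299522e+00,  4.23757057e-01,  1.63059453e+00,  3.72555159e-05,
        1.08859862e+00, -1.89837260e-02]), 'qvel': array([-0.00031278, -0.00037896, -0.00314323, -0.00178427,  0.00013649,
        0.00058039]), 'joint_torque': array([ 3.75801783e-04, -5.45615888e+01, -2.74323374e+01,  6.45317207e-02,
        1.88476418e-02,  8.27632618e-06]), 'ee_pos': array([177.81011995, 598.63324404, 204.39152633]), 'orientation': array([-4.52088433e-01, -3.10863701e+00,  2.09543986e-03]), 'ft_force': array([-0.17362146, -0.33655576,  0.07687221]), 'moment': array([ 0.04754533, -0.06374045,  0.01602483]), 'grasp_force': 0.0, 'width': 87.83337165282101}
scene0 [1033.0691862  -643.63127815  761.23527174] [-0.47027827  0.60981149 -0.63794067] 375.93890127075593
side0 [414.56525856 778.58809664 572.64282176] [ 0.15066098 -0.87083819 -0.46791251] 350.8874745818113
wrist0 [103.23433627 621.54021828 384.49019933] [ 0.27485955 -0.08403577 -0.9578049 ] 334.19612280863885
```

View pics/scene0.png

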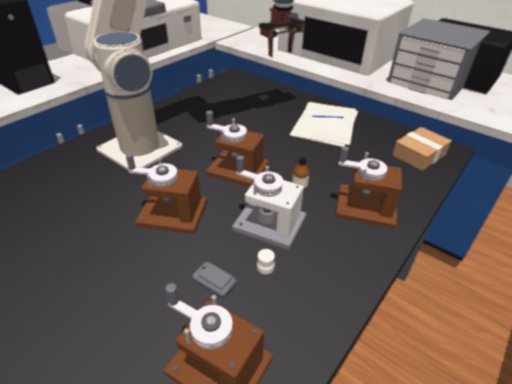

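View pics/side0.png

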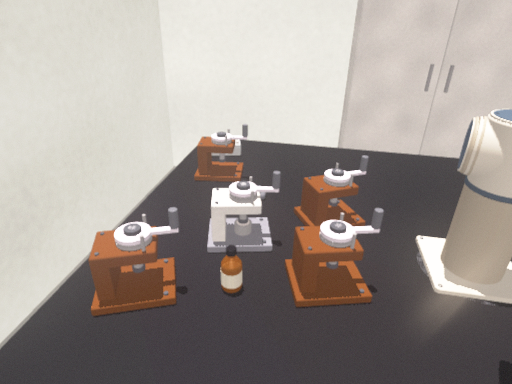

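Four brown look-alikes stand at scene (172,190), (237,150), (370,190) and (215,340). The white press is the target: scene (270,205), side (240,215), knob at scene (240,163) and side (276,180). I'll check it in one close crop.

```bash
python3 - <<'E'
from h import *
a=load('scene0')['frame'][145:245,220:320];b=load('side0')['frame'][165:265,195:295]
m=np.hstack([cv2.resize(x,(400,400),interpolation=cv2.INTER_CUBIC) for x in(a,b)])
cv2.imwrite('pics/crop1.png',m[:,:,::-1])
S=load('scene0');D=load('side0')
k=tri([(S,(240,163)),(D,(276.5,180))]);print('knob',k, np.linalg.norm(k[:2]))
p=tri([(S,(268,180)),(D,(243,186))]);print('cap',p)
print('jar',atz(S,(265,262),25),'mouse',atz(S,(214,278),15),'bottle',tri([(S,(301,175)),(D,(231,272))]))
E
```

```text
knob [502.82320826 -27.30824489 177.84992881] 503.5642153706616
cap [588.02907619 -15.40013191 156.44830484]
jar [ 684.04760869 -147.18262034   25.        ] mouse [ 613.91721994 -257.77356514   15.        ] bottle [569.63614653 188.35592123  44.14012158]
```

View pics/crop1.png

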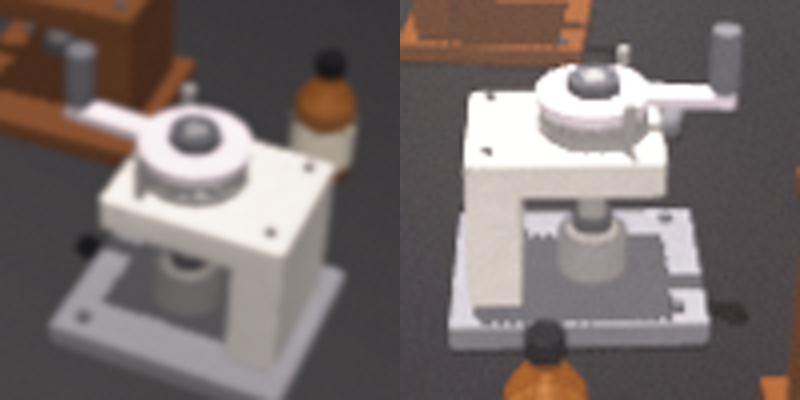

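White press confirmed, with its arm toward the robot and the knob at crop (80,78) / (727,60), i.e. scene (240,164.5) and side (276.7,180). Next I get the press yaw from the base corners and fit the axis.

```bash
python3 - <<'E'
from h import *
from scipy.optimize import least_squares
S=load('scene0');D=load('side0')
# crop px -> image
s=lambda x,y:(220+x/4-.4,145+y/4-.4); g=lambda x,y:(195+(x-400)/4-.4,165+y/4-.4)
obs=[]
# base corners local: front -x. unknown x offset c of plate centre
lab=[('S',s(50,325),'FR'),('D',g(462,210),'BR'),('D',g(692,210),'FR'),('D',g(708,322),'FL'),('D',g(450,325),'BL'),('S',s(345,273),'BL')]
def loc(n,c): return np.array([c+(85 if n[0]=='B' else -85),70 if n[1]=='L' else -70,20.])
def W(p,q): 
    c,t=np.cos(q[2]),np.sin(q[2]); return np.array([q[0]+c*p[0]-t*p[1],q[1]+t*p[0]+c*p[1],p[2]])
def f(q):
    r=[]
    for cm,uv,n in lab: r+=list((proj(S if cm=='S' else D,W(loc(n,q[3]),q))[0]-uv))
    for cm,uv in(('S',s(195,125)),('D',g(593,72))): r+=list((proj(S if cm=='S' else D,W(np.array([0,0,162.]),q))[0]-uv))
    for cm,uv in(('S',s(80,78)),('D',g(727,60))):
        r+=list((proj(S if cm=='S' else D,W(np.array([-85*np.cos(q[4]),85*np.sin(q[4]),174.5]),q))[0]-uv))
    return np.array(r)
o=least_squares(f,[588,-15,0,20,0],loss='soft_l1');q=o.x
print(q,f(q).round(1))
print('knob',W(np.array([-85*np.cos(q[4]),85*np.sin(q[4]),174.5]),q))
Rt=R.from_rotvec(status.get_obs()['orientation']).as_matrix();print(Rt.round(3))
E
```

```text
[ 5.87184966e+02 -1.36642322e+01  2.40455067e-01  1.08332751e+01
  3.61563387e-02] [-0.3 -0.7 -0.1 -0.2  0.  -0.8  0.5 -0.3 -0.4 -0.1  0.7 -0.5  0.1  2.1
  0.6  1.7  0.1  0.8  0.1  0.8]
knob [503.95266886 -30.90907654 174.5       ]
[[-0.959  0.285 -0.   ]
 [ 0.285  0.959 -0.001]
 [ 0.    -0.001 -1.   ]]
```

Fit: pivot (587,-14), yaw 0.24, lever at about +0.04. Keeping the tool's y tangential, turned +2.65 about tool z, holds q6 between 0.4 and 2.2. I move above the knob at z 300.

```bash
python3 -m inch '[[[0,0,-50,0,0,0,100],[0,0,-95,0,0,0,100],[-492,-511,-95,0,0,2.65,100],[-492,-511,-95,0,0,2.65,100],[-492,-511,-95,0,0,2.65,100],[-492,-511,-95,0,0,2.65,100],[-492,-511,-95,0,0,2.65,100],[-492,-511,-95,0,0,2.65,100],[-492,-511,-95,0,0,2.65,100],[-492,-511,-95,0,0,2.65,100],[-492,-511,-95,0,0,2.65,100],[-492,-511,-95,0,0,2.65,100],[-492,-511,-95,0,0,2.65,100],[-492,-511,-95,0,0,2.65,100],[-492,-511,-95,0,0,2.65,100],[-492,-511,-95,0,0,2.65,100],[-492,-511,-95,0,0,2.65,100],[-492,-511,-95,0,0,2.65,100],[-492,-511,-95,0,0,2.65,100],[-492,-511,-95,0,0,2.65,100]]]'
```

```text
t: 2.15
ee_pos: [503.8, -31.2, 299.7]
orientation: [-3.126, -0.308, 0.001]
ft_force: [0.2, -0.1, 1.1]
width: 87.8
grasp_force: 0.0
```

```bash
python3 - <<'E'
from h import *
d=snap('wrist','w1')
q=[587.2,-13.7,.24]
def kn(phi,z,r=85): a=np.pi+q[2]-phi; return [q[0]+r*np.cos(a),q[1]+r*np.sin(a),z]
for n,P in dict(knobtop=kn(.036,197),knobbot=kn(.036,152),piv=[q[0],q[1],162],base=[q[0],q[1],20]).items(): print(n,proj(d,P).round(1))
E
```

```text
knobtop [[256.4 187.4]]
knobbot [[256.4 175.2]]
piv [[255.6  86.6]]
base [[256.   88.3]]
```

View pics/w1.png

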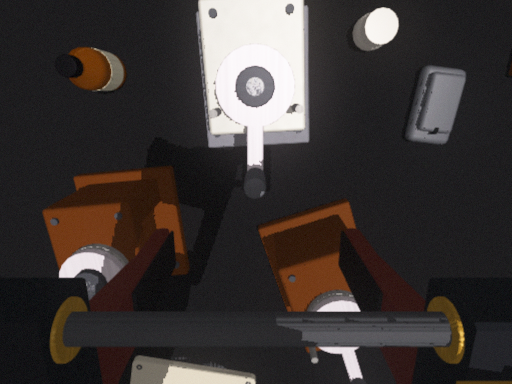

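Knob top at (255,186) against the predicted (256,187), and the pivot at (255,87): the fit agrees within 2 mm. I'll check the clearance to the two brown presses near the gripper.

```bash
python3 - <<'E'
from h import *
S=load('scene0');D=load('side0');w=load('w1')
for uv in[(131,163),(210,117),(162,175),(235,132)]: print('S',atz(S,uv,174).round())
for uv in[(377,218),(364,163)]: print('D',atz(D,uv,174).round())
for uv in[(333,322),(95,280),(352,370)]: print('w',atz(w,uv,160).round())
o=status.get_obs();print(o['ee_pos'],o['qpos'].round(3),o['ft_force'])
E
```

```text
S [ 278. -209.  174.]
S [263. 106. 174.]
S [ 380. -191.  174.]
S [384.  88. 174.]
D [268. 101. 174.]
D [ 270. -205.  174.]
w [ 355. -149.  160.]
w [357. 119. 160.]
w [ 294. -188.  160.]
[503.82429995 -31.06106217 299.7827925 ] [-0.085  0.139  1.791 -0.     1.212  1.293] [ 0.26663898  0.62437265 -0.11363399]
```

```bash
python3 -m inch '[[[0,0,30,0,0,0,60],[0,0,60,0,0,0,60],[0,0,85,0,0,0,60],[0,0,105,0,0,0,60],[0,0,119,0,0,0,60],[0,0,119,0,0,0,50],[0,0,119,0,0,0,40],[0,0,119,0,0,0,30],[0,0,119,0,0,0,30],[0,0,119,0,0,0,30],[0,0,119,0,0,0,30]]]'
```

```text
t: 3.3
ee_pos: [504.3, -30.9, 181.5]
orientation: [3.125, 0.318, 0.001]
ft_force: [0.3, -0.6, -0.2]
width: 26.3
grasp_force: 0.0
```

```bash
python3 - <<'E'
from h import *
d=snap('wrist','w2')
cv2.imwrite('pics/w2c.png',cv2.resize(d['frame'],(768,576),interpolation=cv2.INTER_CUBIC)[:,:,::-1])
E
```

```text
(no output)
```

View pics/w2c.png

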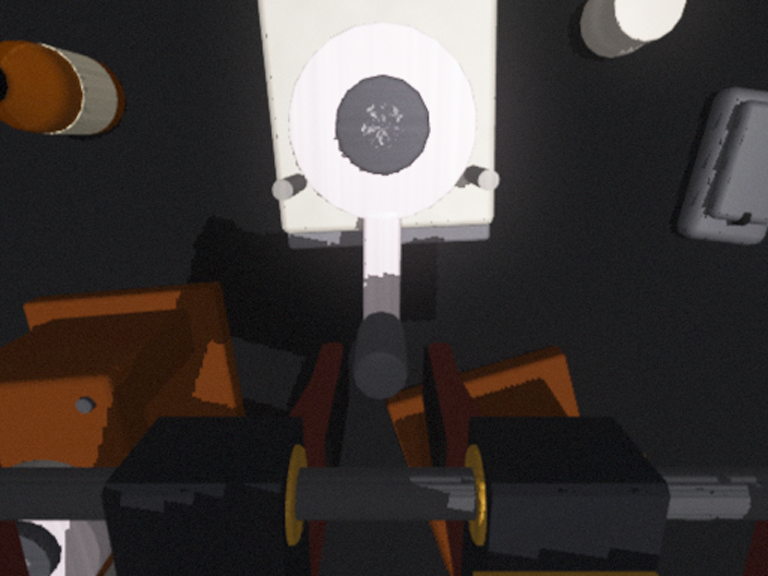

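The knob (top at 380,375 in the 1.5x view) stands between the fingers, with the cap at (383,124). I'll refine the positions from this view.

```bash
python3 - <<'E'
from h import *
w=load('w2');w1=load('w1')
print('knob',atz(w,(380/1.5,375/1.5),197),'w1',atz(w1,(255,186),197))
print('piv',atz(w,(383/1.5,124/1.5),162),'w1',atz(w1,(255.5,87),162))
for z in(192,197,202): print(z,proj(w,[*w['obs']['ee_pos'][:2],z])*1.5)
for n,uv in(('L',(283,188)),('R',(488,179))):print(n,atz(w,(uv[0]/1.5,uv[1]/1.5),166))
p=atz(w,(383/1.5,124/1.5),162)
L=atz(w,(283/1.5,188/1.5),166)-p;Rr=atz(w,(488/1.5,179/1.5),166)-p
a=np.arctan2(L[1],L[0]);b=np.arctan2(Rr[1],Rr[0]);m=np.arctan2(L[1]/np.hypot(*L[:2])+Rr[1]/np.hypot(*Rr[:2]),L[0]/np.hypot(*L[:2])+Rr[0]/np.hypot(*Rr[:2]))
print(np.hypot(*L[:2]),np.hypot(*Rr[:2]),a,b,'zero dir',m%(2*np.pi)-np.pi)
E
```

```text
knob [502.4447033 -29.4259753 197.       ] w1 [505.02001769 -29.4647289  197.        ]
piv [588.0340776  -12.98516937 162.        ] w1 [586.87435868 -13.66285884 162.        ]
192 [[384.90257753 365.18138888]]
197 [[384.90263919 371.17753621]]
202 [[384.9027042  377.49989347]]
L [557.3353862   19.95620911 166.        ]
R [576.41507768 -56.33069364 166.        ]
45.0282585688314 44.8757800309914 2.320968894170123 -1.832694763440118 zero dir 0.24413706536500213
```

Pins come out at exactly 45 mm. Pivot (587.5,-13.3), zero direction 0.244, lever at about +0.045. First clockwise push, with the fingers as a loose cage, turning about the pivot at tool (+85,0).

```bash
python3 -m inch '[[[0.1,-4.2,0,0,0,0.05,30],[0.4,-8.5,0,0,0,0.1,30],[1,-12.7,0,0,0,0.15,30],[1.7,-16.9,0,0,0,0.2,30],[2.6,-21,0,0,0,0.25,30],[3.8,-25.1,0,0,0,0.3,30]]]'
python3 -m inch '[[[0.1,-4.2,0,0,0,0.05,30],[0.4,-8.5,0,0,0,0.1,30],[1,-12.7,0,0,0,0.15,30],[1.7,-16.9,0,0,0,0.2,30],[2.6,-21,0,0,0,0.25,30],[3.8,-25.1,0,0,0,0.3,30]]]'
```

```text
t: 3.95
ee_pos: [502.7, -5.3, 181.2]
orientation: [3.138, -0.156, 0.0]
ft_force: [-0.3, -0.8, -0.1]
width: 26.6
grasp_force: 0.0
t: 4.55
ee_pos: [509.0, 19.3, 181.2]
orientation: [-3.079, 0.623, -0.0]
ft_force: [0.5, 0.1, 0.2]
width: 26.6
grasp_force: 0.0
```

There is no drive force at all, so I look.

```bash
python3 - <<'E'
from h import *
d=snap('wrist','w3'); s=snap('side','s3');c=snap('scene','c3')
a=cv2.resize(d['frame'][0:384],(600,450),interpolation=cv2.INTER_CUBIC)
cr=lambda f,x,y,w:cv2.resize(f[y:y+w,x:x+w],(200,225),interpolation=cv2.INTER_CUBIC)
b=np.vstack([cr(s['frame'],215,130,90),cr(c['frame'],205,120,90)])
cv2.imwrite('pics/m3.png',np.hstack([a,b])[:,:,::-1])
E
```

```text
(no output)
```

View pics/m3.png

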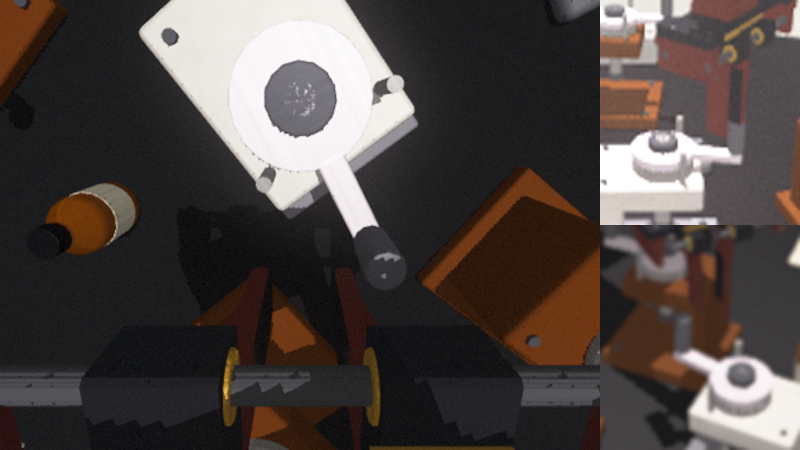

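The fingers slipped past: the knob, now right of the fingers, is at (385,265) and has moved only about 0.15 rad. I'll quantify this before correcting.

```bash
python3 - <<'E'
from h import *
k=600/512
w=load('w3');o=w['obs'];s=load('s3');c=load('c3');w2=load('w2')
P=np.array([587.5,-13.3])
K=atz(w,(385/k,268/k),197);print('knob',K,'phi',.244-np.arctan2(P[1]-K[1],P[0]-K[0]),np.hypot(*(K[:2]-P)))
T=np.array(o['ee_pos']);print('tcp',T,np.hypot(*(T[:2]-P)), .244-np.arctan2(P[1]-T[1],P[0]-T[0]))
Rt=R.from_rotvec(o['orientation']).as_matrix()
print('knob in tool',Rt.T@(K-T))
R2=R.from_rotvec(w2['obs']['orientation']).as_matrix()
for n,loc in dict(tcp=[0,0,0],tip=[0,0,19],fL=[0,14,19],fR=[0,-14,19],fLx=[10,14,19],fRx=[10,-14,19],fLm=[-10,14,19]).items():
    p=Rt@np.array(loc)+T; print(n,(proj(w,p)*k).round(),'side',((proj(s,p)-[215,130])*[200/90,2.5]+[600,0]).round(),'scene',((proj(c,p)-[205,120])*[200/90,2.5]+[600,225]).round())
print('w2 side knob', ((proj(s,[K[0],K[1],174.5])-[215,130])*[200/90,2.5]+[600,0]).round(), ((proj(c,[K[0],K[1],174.5])-[205,120])*[200/90,2.5]+[600,225]).round())
E
```

```text
knob [504.51199712 -19.55693701 197.        ] phi 0.16874669596753866 83.22354163842732
tcp [508.973903    19.27374077 181.1888737 ] 85.0140958769116 0.637211656325248
knob in tool [ 10.98321815  37.51116573 -15.81149016]
tcp [[302. 276.]] side [[726. 141.]] scene [[707. 313.]]
tip [[302. 262.]] side [[725. 158.]] scene [[707. 328.]]
fL [[328. 262.]] side [[732. 153.]] scene [[697. 331.]]
fR [[276. 262.]] side [[719. 164.]] scene [[717. 324.]]
fLx [[328. 244.]] side [[724. 150.]] scene [[700. 336.]]
fRx [[276. 245.]] side [[711. 161.]] scene [[720. 329.]]
fLm [[327. 279.]] side [[740. 156.]] scene [[693. 326.]]
w2 side knob [[735. 131.]] [[684. 333.]]
```

```bash
python3 - <<'E'
from h import *
g=lambda f:(255*(f/255.)**.45).astype(np.uint8)
w2=load('w2')['frame'];w3=load('w3')['frame'];s=load('s3')['frame'];c=load('c3')['frame']
cr=lambda f,x,y,w,h:g(cv2.resize(f[y:y+h,x:x+w],(400,300),interpolation=cv2.INTER_CUBIC))
m=np.vstack([np.hstack([cr(w2,185,195,140,105),cr(w3,190,195,160,120)]),np.hstack([cr(s,240,145,60,45),cr(c,220,130,60,45)])])
cv2.imwrite('pics/m4.png',m[:,:,::-1])
E
```

```text
(no output)
```

View pics/m4.png

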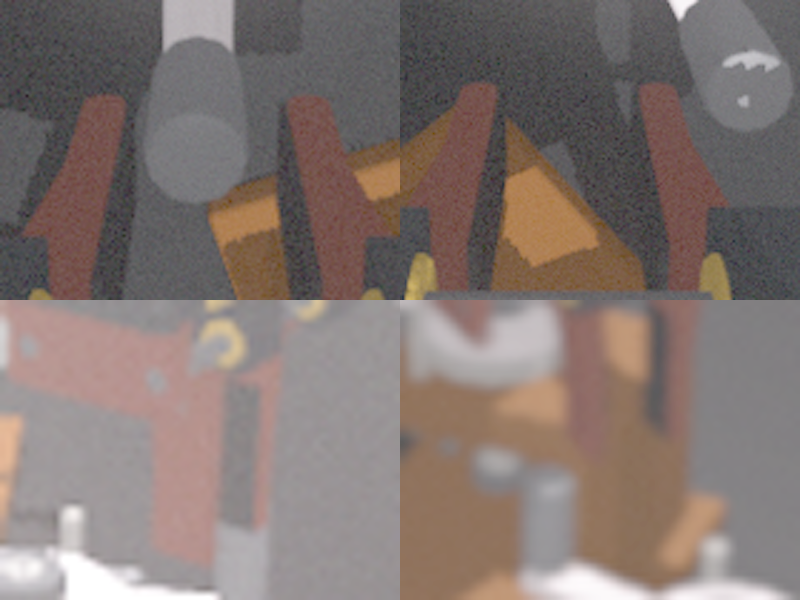

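The knob stood centred between the fingers, but the fingertips end near the knob's top: side crop (185,565) against a predicted 637, scene (590,460) against 516. The tips seem about 20 mm higher than stated. I'll check that.

```bash
python3 - <<'E'
from h import *
print('tips',ctrl.tcp_to_tips)
s=load('s3');c=load('c3');w=load('w3');o=w['obs'];T=np.array(o['ee_pos']);Rt=R.from_rotvec(o['orientation']).as_matrix()
sp=lambda x,y:(240+x/6.667,145+(y-300)/6.667); cp=lambda x,y:(220+(x-400)/6.667,130+(y-300)/6.667)
# near finger in side (left one) = which y? try both pairings
fs=[sp(185,562),sp(240,522)];fc=[cp(590,458),cp(680,430)]
for i in(0,1):
  for j in(0,1):
    X=tri([(s,fs[i]),(c,fc[j])]);e=[np.linalg.norm(proj(d,X)[0]-u).round(1) for d,u in((s,fs[i]),(c,fc[j]))];print(i,j,X.round(1),(Rt.T@(X-T)).round(1),e)
P=w['obs']['qpos'];print(P.round(3))
# knob top check z
print('knobtop', tri([(s,sp(243,530)),(c,cp(550,480))]))
E
```

```text
tips 19.0
0 0 [511.8   9.4 186.9] [ 6.5  8.  -5.7] [np.float64(4.0), np.float64(3.6)]
0 1 [519.1  40.7 195.4] [  1.  -23.7 -14.2] [np.float64(1.3), np.float64(1.1)]
1 0 [504.    2.2 194.9] [  2.   17.7 -13.7] [np.float64(1.0), np.float64(1.0)]
1 1 [511.5  33.7 203.3] [ -3.3 -14.3 -22.1] [np.float64(6.3), np.float64(5.5)]
[ 0.014  0.286  1.903 -0.     0.953  1.984]
knobtop [500.30238776 -12.36430637 187.29380071]
```

Correct pairings put both fingertips about 14 mm behind the TCP (z 195), so they only brushed the knob's top. I'll raise, go back over the knob (lever about 0.18) with fingers wider, and look from there before lowering deeper.

```bash
python3 -m inch '[[[0,0,-20,0,0,0,60],[0,0,-20,0,0,0,60],[4,20,-20,0,0,-0.22,60],[8.7,37.5,-20,0,0,-0.457,60],[8.7,37.5,-20,0,0,-0.457,60],[8.7,37.5,-20,0,0,-0.457,60],[8.7,37.5,-20,0,0,-0.457,60],[8.7,37.5,-20,0,0,-0.457,60],[8.7,37.5,-20,0,0,-0.457,60]]]'
python3 - <<'E'
from h import *
g=lambda f:(255*(f/255.)**.5).astype(np.uint8)
w=snap('wrist','w5');s=snap('side','s5');c=snap('scene','c5');o=w['obs'];T=np.array(o['ee_pos']);Rt=R.from_rotvec(o['orientation']).as_matrix()
print(T)
for n,l in dict(tcp=[0,0,0],tipL=[0,33,-14],tipR=[0,-33,-14],tipLs=[0,33,19]).items(): print(n,[proj(d,Rt@np.array(l)+T).round(1).tolist() for d in(w,s,c)])
cr=lambda f,x,y,w,h:g(cv2.resize(f[y:y+h,x:x+w],(400,300),interpolation=cv2.INTER_CUBIC))
m=np.vstack([np.hstack([cr(w['frame'],156,180,200,150),cr(s['frame'],230,130,80,60)]),np.hstack([cr(w['frame'],156,30,200,150),cr(c['frame'],205,110,80,60)])])
cv2.imwrite('pics/m5.png',m[:,:,::-1])
E
```

```text
t: 5.6
ee_pos: [502.5, -18.6, 201.0]
orientation: [-3.14, -0.092, 0.0]
ft_force: [1.0, -0.4, -0.0]
width: 52.7
grasp_force: 0.0
[502.49150692 -18.59464744 200.96245762]
tcp [[[256.9, 235.7]], [[276.9, 173.1]], [[242.2, 154.5]]]
tipL [[[317.4, 246.2]], [[278.1, 162.8]], [[234.4, 155.8]]]
tipR [[[196.4, 246.4]], [[276.2, 173.5]], [[249.6, 144.5]]]
tipLs [[[308.4, 223.5]], [[277.5, 174.4]], [[234.7, 166.3]]]
```

View pics/m5.png

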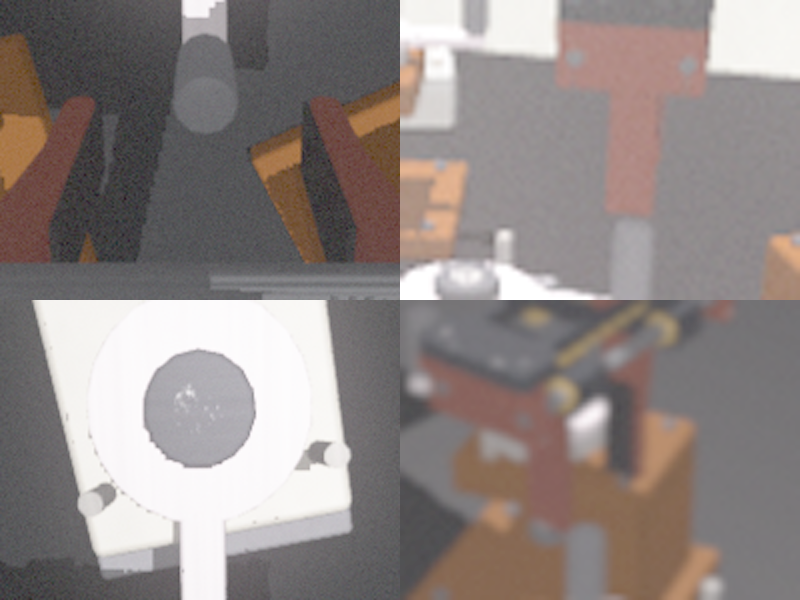

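The tips at tool z = -14 match in all views: side finger end (276.4,173) against a predicted (276.2,173.5), and scene (235,155) against (234.4,155.8). The real tips are therefore 33 mm shorter than stated, and the knob is centred. I lower 51 mm so the tips are at z 164, then narrow the fingers.

```bash
python3 -m inch '[[[0,0,20,0,0,0,60],[0,0,35,0,0,0,60],[0,0,45,0,0,0,60],[0,0,51,0,0,0,60],[0,0,51,0,0,0,45],[0,0,51,0,0,0,30],[0,0,51,0,0,0,30],[0,0,51,0,0,0,30],[0,0,51,0,0,0,30]]]'
python3 -m inch '[[[0.1,-4.2,0,0,0,0.05,30],[0.4,-8.5,0,0,0,0.1,30],[0.4,-8.5,0,0,0,0.1,30]]]'
```

```text
t: 6.65
ee_pos: [502.7, -18.9, 150.5]
orientation: [3.14, 0.094, 0.001]
ft_force: [0.2, -0.1, 0.1]
width: 26.6
grasp_force: 0.0
t: 6.95
ee_pos: [502.5, -10.5, 150.3]
orientation: [3.14, -0.063, 0.001]
ft_force: [-0.3, -2.5, 0.2]
width: 26.5
grasp_force: 1.5
```

Contact. I continue clockwise.

```bash
python3 -m inch '[[[0.1,-4.2,0,0,0,0.05,30],[0.4,-8.5,0,0,0,0.1,30],[1,-12.7,0,0,0,0.15,30],[1.7,-16.9,0,0,0,0.2,30],[2.6,-21,0,0,0,0.25,30],[3.8,-25.1,0,0,0,0.3,30],[5.2,-29.1,0,0,0,0.35,30],[6.7,-33.1,0,0,0,0.4,30]]]'
python3 -m inch '[[[0.1,-1.7,0,0,0,0.02,30],[0.1,-3.4,0,0,0,0.04,30],[0.2,-5.1,0,0,0,0.06,30]]]'
```

```text
t: 7.75
ee_pos: [509.7, 21.6, 150.0]
orientation: [3.064, -0.686, -0.002]
ft_force: [-2.2, -5.9, 1.4]
width: 26.7
grasp_force: 3.0
t: 8.05
ee_pos: [511.9, 26.1, 150.0]
orientation: [3.043, -0.776, -0.002]
ft_force: [-2.9, -6.1, 1.3]
width: 26.5
grasp_force: 3.0
```

Meshed: 6.5 N free-running drive. I go on in small steps to the stop.

```bash
python3 -m inch '[[[0.1,-1.7,0,0,0,0.02,30],[0.1,-3.4,0,0,0,0.04,30],[0.2,-5.1,0,0,0,0.06,30],[0.3,-6.8,0,0,0,0.08,30]]]'
python3 -m inch '[[[0,-1,0,0,0,0.01,30],[0,-2,0,0,0,0.02,30]]]'
```

```text
t: 8.45
ee_pos: [515.2, 31.9, 149.9]
orientation: [3.009, -0.897, -0.003]
ft_force: [-3.6, -5.2, 1.7]
width: 26.1
grasp_force: 3.0
t: 8.65
ee_pos: [516.2, 33.6, 149.9]
orientation: [3.0, -0.926, -0.003]
ft_force: [-3.3, -5.7, 2.1]
width: 26.5
grasp_force: 3.0
```

```bash
python3 -m inch '[[[0,-1,0,0,0,0.01,30],[0,-2,0,0,0,0.02,30]]]'
python3 -m inch '[[[0,-1,0,0,0,0.01,30],[0,-2,0,0,0,0.02,30]]]'
```

```text
t: 8.85
ee_pos: [517.1, 35.0, 149.8]
orientation: [2.99, -0.955, -0.004]
ft_force: [-4.3, -7.4, 2.2]
width: 26.6
grasp_force: 4.3
t: 9.05
ee_pos: [517.8, 36.0, 149.7]
orientation: [2.979, -0.984, -0.004]
ft_force: [-4.1, -10.2, 2.1]
width: 26.5
grasp_force: 5.9
```

```bash
python3 -m inch '[[[0,-1,0,0,0,0,30],[0,-2,0,0,0,0,30],[0,-2,0,0,0,0,30]]]'
```

```text
t: 9.35
ee_pos: [518.2, 37.0, 149.5]
orientation: [2.978, -0.983, -0.007]
ft_force: [-7.8, -13.0, 3.6]
width: 26.4
grasp_force: 7.1
```

Stop reached (15 N). I ease back to centre on the knob and grip.

```bash
python3 -m inch '[[[0,3,0,0,0,0,30],[0,5.5,0,0,0,0,30],[0,5.5,0,0,0,0,20],[0,5.5,0,0,0,0,10],[0,5.5,0,0,0,0,0],[0,5.5,0,0,0,0,0],[0,5.5,0,0,0,0,0]]]'
```

```text
t: 10.05
ee_pos: [515.9, 33.6, 149.7]
orientation: [2.98, -0.985, -0.004]
ft_force: [-5.0, -9.1, 2.6]
width: 19.4
grasp_force: 30.0
```

```bash
python3 -m inch '[[[0,3,0,0,0,-0.02,0],[0.1,6,0,0,0,-0.045,0],[0.1,6,0,0,0,-0.045,0]]]'
```

```text
t: 10.35
ee_pos: [514.1, 30.2, 150.2]
orientation: [-3.003, 0.92, -0.0]
ft_force: [-1.2, -0.7, -0.1]
width: 19.3
grasp_force: 30.0
```

```bash
python3 -m inch '[[[0,0,-2,0,0,0,0],[0,0,-4,0,0,0,0],[0,0,-6,0,0,0,0],[0,0,-8,0,0,0,0],[0,0,-9,0,0,0,0],[0,0,-9,0,0,0,0]]]'
```

```text
t: 10.95
ee_pos: [514.3, 30.1, 159.2]
orientation: [-3.003, 0.921, -0.001]
ft_force: [3.6, -1.6, -6.7]
width: 19.8
grasp_force: 30.0
```

Lifted: -6.7 N of lever weight on the grip. The tool is 0.06 rad off the radial, so I work out the arc rows first.

```bash
cat > arc.py <<'E'
from h import *
import sys
o=status.get_obs();T=np.array(o['ee_pos']);Rt=R.from_rotvec(o['orientation']).as_matrix();P=np.array([587.5,-13.3])
v=T[:2]-P; print('phi',.244-np.arctan2(-v[1],-v[0]),'r',np.hypot(*v),'toolx',.244-np.arctan2(Rt[1,0],Rt[0,0]), 'F',o['ft_force'].round(1))
v=v*85/np.hypot(*v); s=np.hypot(*(T[:2]-P))-85
t=np.array([v[1],-v[0]])/85; print('tangential cw force on tool',o['ft_force'][:2]@t)
for d in [float(x) for x in sys.argv[1:]]:
    c,n=np.cos(-d),np.sin(-d); u=P+np.array([c*v[0]-n*v[1],n*v[0]+c*v[1]])
    print(d,(Rt.T@np.array([*(u-T[:2]),0])).round(1)[:2])
E
python3 arc.py -.1 -.2 -.3 -.4 -.5 -.6 -.7 -.8 -.9 -1 -1.1 -1.2 -1.3 -1.4 -1.5
```

```text
phi 0.7793734945159567 r 85.09021213709681 toolx 0.8391813084466392 F [ 3.6 -1.6 -6.7]
tangential cw force on tool 0.4675925912375541
-0.1 [1.  8.4]
-0.2 [ 2.8 16.8]
-0.3 [ 5.4 24.8]
-0.4 [ 8.8 32.6]
-0.5 [12.9 40.1]
-0.6 [17.8 47. ]
-0.7 [23.3 53.5]
-0.8 [29.5 59.3]
-0.9 [36.2 64.5]
-1.0 [43.4 69.1]
-1.1 [51.  72.8]
-1.2 [58.9 75.8]
-1.3 [67.1 78. ]
-1.4 [75.5 79.4]
-1.5 [84.  79.9]
```

```bash
python3 -m inch '[[[1,8.4,0,0,0,-0.1,0],[2.8,16.8,0,0,0,-0.2,0],[5.4,24.8,0,0,0,-0.3,0],[8.8,32.6,0,0,0,-0.4,0],[12.9,40.1,0,0,0,-0.5,0],[17.8,47,0,0,0,-0.6,0],[23.3,53.5,0,0,0,-0.7,0],[29.5,59.3,0,0,0,-0.8,0],[36.2,64.5,0,0,0,-0.9,0],[43.4,69.1,0,0,0,-1,0],[51,72.8,0,0,0,-1.1,0],[58.9,75.8,0,0,0,-1.2,0],[67.1,78,0,0,0,-1.3,0],[75.5,79.4,0,0,0,-1.4,0],[75.5,79.4,0,0,0,-1.4,0]]]'; python3 arc.py -.05 -.1 -.13 -.16 -.19
```

```text
t: 12.45
ee_pos: [532.5, -77.0, 158.8]
orientation: [-2.887, -1.233, -0.001]
ft_force: [4.0, 6.1, -6.7]
width: 19.3
grasp_force: 30.0
phi -0.6148311193075362 r 84.1664983330453 toolx -0.5630603079561772 F [ 4.   6.1 -6.7]
tangential cw force on tool 0.968322134714637
-0.05 [-0.5  4.3]
-0.1 [0.  8.5]
-0.13 [ 0.5 11. ]
-0.16 [ 1.  13.5]
-0.19 [ 1.5 16. ]
```

```bash
python3 -m inch '[[[1,4.3,0,0,0,-0.05,0],[2,8.5,0,0,0,-0.1,0],[2.5,11,0,0,0,-0.13,0],[3,13.5,0,0,0,-0.16,0]]]'; python3 arc.py -.03 -.06
```

```text
t: 12.85
ee_pos: [542.9, -84.2, 158.5]
orientation: [-2.78, -1.458, 0.002]
ft_force: [1.2, 1.4, -7.7]
width: 19.8
grasp_force: 30.0
phi -0.7659800322001047 r 83.7782000467316 toolx -0.722047371639196 F [ 1.2  1.4 -7.7]
tangential cw force on tool -0.2981332412770301
-0.03 [-1.1  2.6]
-0.06 [-0.8  5.1]
```

```bash
python3 -m inch '[[[0.2,2.6,0,0,0,-0.03,0],[0.2,2.6,0,0,0,-0.03,0]]]'; python3 arc.py
python3 -m inch '[[[0.1,1.5,0,0,0,-0.02,0],[0.2,3,0,0,0,-0.03,0],[0.2,3,0,0,0,-0.03,0]]]'; python3 arc.py
```

```text
t: 13.05
ee_pos: [545.0, -85.5, 158.4]
orientation: [-2.758, -1.498, 0.003]
ft_force: [0.6, 3.7, -7.8]
width: 19.5
grasp_force: 30.0
phi -0.7947567130056361 r 83.78078624383906 toolx -0.7509576101820484 F [ 0.6  3.7 -7.8]
tangential cw force on tool 1.3560902065602298
t: 13.35
ee_pos: [546.6, -86.5, 158.1]
orientation: [-2.734, -1.538, 0.005]
ft_force: [-2.9, 7.3, -7.3]
width: 19.4
grasp_force: 30.0
phi -0.8172165868700256 r 83.87545807348076 toolx -0.7806746746951136 F [-2.9  7.3 -7.3]
tangential cw force on tool 6.0957738752504556
```

End stop felt: 6 N tangential while lifted, at symmetric angles +0.82 and -0.82. I lower onto the teeth, open to a cage and go back to the working height.

```bash
python3 -m inch '[[[0,-2,0,0,0,0,0],[0,-2,2,0,0,0,0],[0,-2,4,0,0,0,0],[0,-2,4,0,0,0,20],[0,-2,4,0,0,0,30],[0,-2,6,0,0,0,30],[0,-2,8.5,0,0,0,30],[0,-2,8.5,0,0,0,30]]]'; python3 arc.py 0 .05 .1 .15 .2 .25 .3 .35 .4 .5 .6
```

```text
t: 14.15
ee_pos: [547.7, -87.3, 150.8]
orientation: [2.737, 1.54, 0.002]
ft_force: [-0.2, -0.7, -0.2]
width: 26.4
grasp_force: 0.0
phi -0.8339170031045486 r 84.01937816552679 toolx -0.7807922143475401 F [-0.2 -0.7 -0.2]
tangential cw force on tool -0.10192482408704343
0.0 [-1.   0.1]
0.05 [-1.1 -4.2]
0.1 [-1.  -8.4]
0.15 [ -0.7 -12.7]
0.2 [ -0.2 -16.9]
0.25 [  0.5 -21.1]
0.3 [  1.5 -25.2]
0.35 [  2.6 -29.3]
0.4 [  4.  -33.4]
0.5 [  7.2 -41.2]
0.6 [ 11.3 -48.7]
```

```bash
python3 -m inch '[[[0,-4.2,0,0,0,0.05,30],[0.1,-8.4,0,0,0,0.1,30],[0.3,-12.7,0,0,0,0.15,30],[0.7,-16.9,0,0,0,0.2,30],[1.3,-21.1,0,0,0,0.25,30],[2,-25.2,0,0,0,0.3,30]]]'; python3 arc.py .05 .1 .15 .2 .25 .3 .35 .4 .45 .5
```

```text
t: 14.75
ee_pos: [527.3, -72.4, 150.9]
orientation: [2.938, 1.11, 0.002]
ft_force: [1.8, 0.2, -1.8]
width: 26.4
grasp_force: 0.8
phi -0.531925161294219 r 84.36046846255083 toolx -0.47873025219177834 F [ 1.8  0.2 -1.8]
tangential cw force on tool -1.1601434293431028
0.05 [-0.8 -4.2]
0.1 [-0.7 -8.5]
0.15 [ -0.4 -12.7]
0.2 [  0.2 -16.9]
0.25 [  0.9 -21.1]
0.3 [  1.8 -25.3]
0.35 [  3.  -29.3]
0.4 [  4.3 -33.4]
0.45 [  5.8 -37.3]
0.5 [  7.6 -41.2]
```

```bash
python3 -m inch '[[[0,-4.2,0,0,0,0.05,30],[0.1,-8.5,0,0,0,0.1,30],[0.3,-12.7,0,0,0,0.15,30]]]'; python3 arc.py .05 .1 .15 .2 .25 .3 .35 .4 .45 .5
```

```text
t: 15.05
ee_pos: [520.3, -63.8, 151.3]
orientation: [3.01, 0.887, 0.006]
ft_force: [3.1, -5.9, -2.4]
width: 26.4
grasp_force: 3.1
phi -0.40048580328557104 r 84.02240868457812 toolx -0.3291664021819566 F [ 3.1 -5.9 -2.4]
tangential cw force on tool -6.519690919362712
0.05 [-1.2 -4.2]
0.1 [-1.2 -8.4]
0.15 [ -0.9 -12.7]
0.2 [ -0.5 -16.9]
0.25 [  0.2 -21.1]
0.3 [  1.  -25.3]
0.35 [  2.1 -29.4]
0.4 [  3.4 -33.4]
0.45 [  4.8 -37.4]
0.5 [  6.5 -41.3]
```

Meshed and driving at 6.5 N. I carry on in steps, watching the tangential force.

```bash
python3 -m inch '[[[0,-4.2,0,0,0,0.05,30],[0.1,-8.4,0,0,0,0.1,30],[0.3,-12.7,0,0,0,0.15,30],[0.8,-16.9,0,0,0,0.2,30]]]'; python3 arc.py 
python3 -m inch '[[[0,-4.2,0,0,0,0.05,30],[0.2,-8.4,0,0,0,0.1,30]]]'; python3 arc.py .05 .1 .15 .2 .25 .3
```

```text
t: 15.45
ee_pos: [511.2, -49.2, 151.2]
orientation: [3.084, 0.582, 0.004]
ft_force: [0.3, -6.4, -0.1]
width: 26.7
grasp_force: 3.3
phi -0.1962911065349492 r 84.34435057830218 toolx -0.12912927548716158 F [ 0.3 -6.4 -0.1]
tangential cw force on tool -5.921301710275293
t: 15.65
ee_pos: [507.8, -41.4, 151.1]
orientation: [3.109, 0.428, 0.002]
ft_force: [0.7, -7.5, 0.8]
width: 26.5
grasp_force: 3.4
phi -0.09448476623291557 r 84.50506150802757 toolx -0.0292723640583738 F [ 0.7 -7.5  0.8]
tangential cw force on tool -7.335717559649141
0.05 [-0.7 -4.2]
0.1 [-0.6 -8.5]
0.15 [ -0.4 -12.7]
0.2 [  0.1 -16.9]
0.25 [  0.8 -21.1]
0.3 [  1.7 -25.3]
```

```bash
for i in 1; do :; done
python3 -m inch '[[[0,-1.7,0,0,0,0.02,30],[0,-3.4,0,0,0,0.04,30]]]'; python3 arc.py|grep -E "phi|tang"
python3 -m inch '[[[0,-1.7,0,0,0,0.02,30],[0,-3.4,0,0,0,0.04,30]]]'; python3 arc.py|grep -E "phi|tang"
python3 -m inch '[[[0,-1.7,0,0,0,0.02,30],[0,-3.4,0,0,0,0.04,30]]]'; python3 arc.py|grep -E "phi|tang"
```

```text
t: 15.85
ee_pos: [506.6, -38.1, 151.0]
orientation: [3.117, 0.367, 0.002]
ft_force: [-1.4, -6.7, 0.5]
width: 26.6
grasp_force: 3.4
phi -0.05336310865289967 r 84.59050740781417 toolx 0.009368812357575862 F [-1.4 -6.7  0.5]
tangential cw force on tool -5.9492836044116055
t: 16.05
ee_pos: [505.6, -34.8, 151.0]
orientation: [3.124, 0.305, 0.001]
ft_force: [-2.3, -7.4, 1.5]
width: 26.3
grasp_force: 3.5
phi -0.013352654585463808 r 84.6642338899809 toolx 0.04948982808212499 F [-2.3 -7.4  1.5]
tangential cw force on tool -6.52011973652713
t: 16.25
ee_pos: [504.8, -31.5, 150.9]
orientation: [3.13, 0.242, 0.0]
ft_force: [-3.8, -7.4, 1.9]
width: 26.6
grasp_force: 3.6
phi 0.027007090344054657 r 84.70152228502353 toolx 0.08946703692300567 F [-3.8 -7.4  1.9]
tangential cw force on tool -6.409013247414455
```

```bash

python3 -m inch '[[[0.1,-1.7,0,0,0,0.02,30],[0.2,-3.4,0,0,0,0.04,30],[0.4,-5.1,0,0,0,0.06,30]]]'; python3 arc.py|grep -E "phi|tang"
python3 -m inch '[[[0.1,-1.7,0,0,0,0.02,30],[0.2,-3.4,0,0,0,0.04,30],[0.4,-5.1,0,0,0,0.06,30]]]'; python3 arc.py|grep -E "phi|tang"
python3 -m inch '[[[0.1,-1.7,0,0,0,0.02,30],[0.2,-3.4,0,0,0,0.04,30]]]'; python3 arc.py|grep -E "phi|tang"
```

```text
t: 16.55
ee_pos: [504.0, -26.4, 150.8]
orientation: [3.136, 0.148, -0.001]
ft_force: [-3.6, -7.8, 3.3]
width: 26.2
grasp_force: 3.8
phi 0.08787941360999676 r 84.54145198300634 toolx 0.14947332333419355 F [-3.6 -7.8  3.3]
tangential cw force on tool -7.124294294111639
t: 16.85
ee_pos: [503.7, -21.3, 150.8]
orientation: [3.139, 0.054, -0.001]
ft_force: [-2.8, -7.5, 2.3]
width: 26.5
grasp_force: 3.8
phi 0.14863946274425482 r 84.18828474590687 toolx 0.20945744027842608 F [-2.8 -7.5  2.3]
tangential cw force on tool -7.235815329629797
t: 17.05
ee_pos: [503.5, -17.9, 150.7]
orientation: [3.139, -0.008, -0.002]
ft_force: [-5.0, -8.7, 2.8]
width: 26.8
grasp_force: 4.0
phi 0.18914391423926216 r 84.08880143155854 toolx 0.24940256272467776 F [-5.  -8.7  2.8]
tangential cw force on tool -8.413342079787038
```

Pad force ≈ half the drive force, about 7.9 N now. At 4.8 N/rad, about 0.12 rad remains.

```bash

python3 -m inch '[[[0.1,-1.7,0,0,0,0.02,30],[0.2,-3.4,0,0,0,0.04,30]]]'; python3 arc.py|grep -E "phi|tang"
python3 -m inch '[[[0.1,-1.7,0,0,0,0.02,30],[0.2,-3.4,0,0,0,0.04,30]]]'; python3 arc.py|grep -E "phi|tang"
python3 -m inch '[[[0.1,-1.7,0,0,0,0.02,30],[0.2,-3.4,0,0,0,0.04,30]]]'; python3 arc.py|grep -E "phi|tang"
```

```text
t: 17.25
ee_pos: [503.6, -14.5, 150.6]
orientation: [3.138, -0.071, -0.003]
ft_force: [-5.6, -7.9, 2.4]
width: 26.2
grasp_force: 4.0
phi 0.2295037034743751 r 83.92364185798465 toolx 0.28945660812327706 F [-5.6 -7.9  2.4]
tangential cw force on tool -7.819001135097932
t: 17.45
ee_pos: [503.8, -11.1, 150.6]
orientation: [3.136, -0.134, -0.003]
ft_force: [-4.7, -8.1, 3.2]
width: 26.4
grasp_force: 4.1
phi 0.27003610210874723 r 83.7258497921965 toolx 0.32947482854986143 F [-4.7 -8.1  3.2]
tangential cw force on tool -8.267431093454336
t: 17.65
ee_pos: [504.1, -7.7, 150.5]
orientation: [3.133, -0.197, -0.003]
ft_force: [-5.2, -7.1, 2.9]
width: 26.5
grasp_force: 4.1
phi 0.31067626469637244 r 83.60509192300357 toolx 0.36943598271748246 F [-5.2 -7.1  2.9]
tangential cw force on tool -7.459000290005788
```

```bash

python3 -m inch '[[[0,-1.7,0,0,0,0.02,30],[0,-3.4,0,0,0,0.04,30]]]'; python3 arc.py|grep -E "phi|tang"
python3 -m inch '[[[0,-1.7,0,0,0,0.02,30],[0,-3.4,0,0,0,0.04,30]]]'; python3 arc.py|grep -E "phi|tang"
python3 -m inch '[[[0,-1.7,0,0,0,0.02,30],[0,-2.6,0,0,0,0.03,30]]]'; python3 arc.py|grep -E "phi|tang"
```

```text
t: 17.85
ee_pos: [504.4, -4.4, 150.4]
orientation: [3.128, -0.259, -0.004]
ft_force: [-5.8, -7.6, 3.1]
width: 26.7
grasp_force: 4.3
phi 0.3512236332231599 r 83.59588857948745 toolx 0.4094915207361521 F [-5.8 -7.6  3.1]
tangential cw force on tool -8.175316549325922
t: 18.05
ee_pos: [504.8, -1.0, 150.4]
orientation: [3.122, -0.322, -0.004]
ft_force: [-7.4, -7.2, 2.8]
width: 26.7
grasp_force: 4.3
phi 0.3918100247910591 r 83.59500663208414 toolx 0.4495144405000405 F [-7.4 -7.2  2.8]
tangential cw force on tool -8.165733774909686
t: 18.25
ee_pos: [505.3, 1.6, 150.4]
orientation: [3.117, -0.368, -0.004]
ft_force: [-6.9, -7.0, 3.4]
width: 26.6
grasp_force: 4.4
phi 0.42354932381430516 r 83.58144522286712 toolx 0.47927319988463835 F [-6.9 -7.   3.4]
tangential cw force on tool -8.083995690132483
```

The radial friction (about 5 N) biases the reading, so I shift the tool outward while going on a bit.

```bash

python3 -m inch '[[[-0.8,-1.7,0,0,0,0.02,30],[-1.5,-3.4,0,0,0,0.04,30]]]'; python3 arc.py|grep -E "phi|tang"
python3 -m inch '[[[-0.3,-1.7,0,0,0,0.02,30],[-0.5,-3.4,0,0,0,0.04,30]]]'; python3 arc.py|grep -E "phi|tang"
```

```text
t: 18.45
ee_pos: [505.9, 5.2, 150.6]
orientation: [3.109, -0.431, 0.0]
ft_force: [-0.9, -7.6, -0.8]
width: 26.7
grasp_force: 3.8
phi 0.4667625383778174 r 83.6507765622198 toolx 0.5193510876133709 F [-0.9 -7.6 -0.8]
tangential cw force on tool -7.633075432955212
t: 18.65
ee_pos: [506.7, 8.6, 150.6]
orientation: [3.1, -0.493, 0.001]
ft_force: [-0.7, -7.5, -0.7]
width: 26.6
grasp_force: 3.9
phi 0.5087944972351568 r 83.67320789890498 toolx 0.5592538936846543 F [-0.7 -7.5 -0.7]
tangential cw force on tool -7.453149607448635
```

Without the friction bias the force is 7.5 N. About 0.2 rad more.

```bash

python3 -m inch '[[[-0.1,-1.7,0,0,0,0.02,30],[-0.2,-3.4,0,0,0,0.04,30],[-0.2,-5.1,0,0,0,0.06,30],[-0.2,-6.8,0,0,0,0.08,30]]]'; python3 arc.py|grep -E "phi|tang"
python3 -m inch '[[[-0.1,-1.7,0,0,0,0.02,30],[-0.2,-3.4,0,0,0,0.04,30]]]'; python3 arc.py|grep -E "phi|tang"
python3 -m inch '[[[-0.1,-1.7,0,0,0,0.02,30],[-0.2,-3.4,0,0,0,0.04,30]]]'; python3 arc.py|grep -E "phi|tang"
```

```text
t: 19.05
ee_pos: [508.7, 15.0, 150.6]
orientation: [3.078, -0.616, 0.001]
ft_force: [-1.2, -8.9, -0.7]
width: 26.6
grasp_force: 4.0
phi 0.5892116097198206 r 83.7211885380606 toolx 0.6392631045976604 F [-1.2 -8.9 -0.7]
tangential cw force on tool -8.804734080571711
t: 19.25
ee_pos: [509.8, 18.2, 150.6]
orientation: [3.065, -0.678, 0.002]
ft_force: [-0.2, -9.3, -1.5]
width: 26.6
grasp_force: 4.0
phi 0.6298838943257323 r 83.81434915080114 toolx 0.6791795059202685 F [-0.2 -9.3 -1.5]
tangential cw force on tool -8.710334049650639
t: 19.45
ee_pos: [511.2, 21.3, 150.6]
orientation: [3.051, -0.739, 0.002]
ft_force: [-0.3, -8.8, -1.7]
width: 26.1
grasp_force: 4.0
phi 0.669932250791895 r 83.80462164924097 toolx 0.7192183079140071 F [-0.3 -8.8 -1.7]
tangential cw force on tool -8.125467543359637
```

Unbiased readings now come to about 8.5 N, and the bounds on the gap keep it between 8.3 and 9.5 N. I back off, open and rise straight up.

```bash
python3 -m inch '[[[0,2.5,0,0,0,0,30],[0,4.5,0,0,0,0,35],[0,4.5,0,0,0,0,60],[0,4.5,0,0,0,0,60],[0,4.5,0,0,0,0,60],[0,4.5,0,0,0,0,60]]]'
python3 -m inch '[[[0,4.5,-10,0,0,0,60],[0,4.5,-20,0,0,0,60],[0,4.5,-20,0,0,0,60]]]'; python3 arc.py
```

```text
t: 20.05
ee_pos: [508.8, 19.1, 150.6]
orientation: [-3.053, 0.739, -0.0]
ft_force: [-0.1, 0.4, -1.0]
width: 52.3
grasp_force: 0.0
t: 20.35
ee_pos: [507.9, 14.9, 172.5]
orientation: [-3.052, 0.74, -0.005]
ft_force: [-0.5, -0.6, 0.1]
width: 52.7
grasp_force: 0.0
phi 0.584929059304687 r 84.42614342204055 toolx 0.7194169138353932 F [-0.5 -0.6  0.1]
tangential cw force on tool -0.7579070806502439
```

(The repeated 4.5 mm shift stayed within the 16 mm clearance, with no contact force.) I clear upward and check.

```bash
python3 -m inch '[[[0,0,-30,0,0,0,60],[0,0,-70,0,0,0,60],[0,0,-110,0,0,0,60],[0,0,-110,0,0,0,60],[0,0,-110,0,0,0,60],[0,0,-110,0,0,0,60]]]'
python3 - <<'E'
from h import *
w=snap('wrist','w9');s=snap('side','s9');c=snap('scene','c9')
cr=lambda f,x,y,w,h:cv2.resize(f[y:y+h,x:x+w],(400,300),interpolation=cv2.INTER_CUBIC)
s0=load('side0')['frame']
m=np.vstack([np.hstack([cv2.resize(w['frame'],(400,300)),cr(s['frame'],200,160,100,75)]),np.hstack([cr(c['frame'],190,140,160,120),cr(s0,200,160,100,75)])])
cv2.imwrite('pics/m9.png',m[:,:,::-1])
P=np.array([587.5,-13.3])
for ph in(.62,.65): 
  for z in(152,162,157):
    a=np.pi+.244-ph; X=[P[0]+85*np.cos(a),P[1]+85*np.sin(a),z]; print(ph,z,(proj(s,X)-[200,160])*4+[400,0])
for z in (162,166.7): print('cap',z,(proj(s,[*P,z])-[200,160])*4+[400,0])
E
```

```text
t: 20.95
ee_pos: [505.8, 15.0, 279.5]
orientation: [3.053, -0.739, -0.003]
ft_force: [0.2, 0.1, 0.5]
width: 52.8
grasp_force: 0.0
0.62 152 [[686.36193168 147.04910414]]
0.62 162 [[687.05897455 132.90101947]]
0.62 157 [[686.70951702 139.99406199]]
0.65 152 [[684.25955549 148.66726678]]
0.65 162 [[684.94678264 134.49679824]]
0.65 157 [[684.60224413 141.6011045 ]]
cap 162 [[573.1484903   97.54178973]]
cap 166.7 [[573.18782484  91.04286124]]
```

View pics/m9.png

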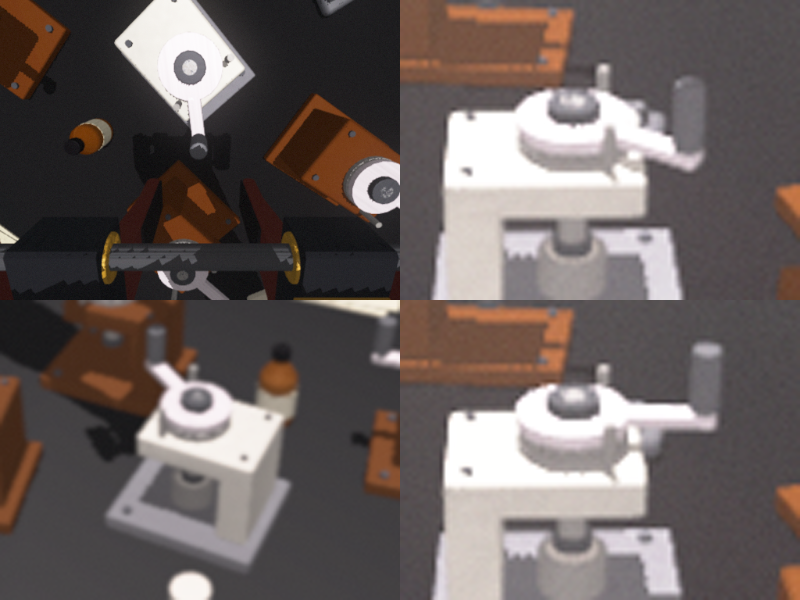

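The lever is down: its cap is about 6 crop pixels (4–5 mm) lower than at the start, when it rested on the crests, and matches the seated prediction (573,97). The knob is free, the foot is on the cell, and the bottle, jar and mouse are in place. I hand in.

```bash
python3 -c "
from workcell import ctrl
print(ctrl.close_job())"
```

```text
the job is handed in; nothing more can be done
None
```

The sample cell is clamped at an estimated 8.5 N: noisy readings near the end ran from 7.5 to 8.8 N, within the 7.5 to 11 N allowed. The lever is fully down, the gripper is clear, the bottle, jar and mouse were not touched, and the job was handed in at about 21 s with no result returned.

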